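# Look into the tall tip box and snap it shut

## Robot

A 7-joint arm with a two-finger parallel gripper is mounted at the origin on the work surface. World frame = base frame: x ahead of the robot, y to its left, z up, the work surface at z = 0. Lengths are in m, angles in rad, forces in N, time in s.
With the tool pointing down it reaches from about 0.4 to 0.85 m from the base axis. Payload 10.4 kg.
Tool frame: the origin (TCP) lies at the very end of the fingers, on their centre line; the grasp point (between the pads) lies 19 mm behind it (manip.grip_depth is the distance from the TCP to the grasp point, in m); z points along the fingers, x is the direction in which the jaws open and shut, and the axes are right-handed (so a half turn about z gives the same grasp; the last joint's range is limited). The gripper opens to 85 mm and grips with 20 to 120 N. Pads are 22 mm wide; open, the fingers measure 114 mm over their backs; the gripper's body (76 mm by 85 mm) begins 54 mm behind the grasp point. The pads swing forward as they close: fully open they stand 13 mm farther back than shut.
Start: joints at [-1.194, 0.332, -0.065, 1.46, 0.022, 1.35, -0.088], TCP at [0.243, 0.576, 0.231] pointing down, gripper open.
Joint ranges: [-2.6, 2.6], [-0.5, 2.12], [-1.47, 1.34], [0.16, 2.42], [-1.27, 4.41], [0.06, 2.06], [-2.6, 2.6]. Speed limits (rad/s): [2.22, 2.22, 2.79, 2.79, 3.14, 3.14, 3.14].

## Interface

Orientations are given as a unit quaternion [x, y, z, w].
In Python, from workcell import manip, cams gives the robot as it stands. The module is installed in compiled form; this text tells all that it offers.
- The arm moves only by the tool move_arm, never from a script. Its arguments are lists of equal length, an entry for each row: "claw": the opening, from 0 (shut) to 1 (fully open); "dp": the shift along the tool's x, y, z as a fraction of full scale, a list of three; "turn": the turn, a rotation vector about the tool's x, y, z as a fraction of full scale, a list of three. A call has 1 to 8 rows; each row shifts and turns the commanded pose from where the row before left it, along the tool's axes as they then stand; what a row does not reach is not made up. Full scale, the value 1, is 200 mm for a shift and 45 degrees for a turn. A row lasts 1/12 s, in which the tool goes at most 41.7 mm and 7.16 degrees, less where a joint would pass 70% of its speed; a pose out of reach is approached as far as the arm can. A call with a number of a shift or a turn outside -1 to 1 is refused whole. A call with a gripper value outside its range is refused whole. The fingers move at their own pace and stop on an object; "grip_force" is the grip in N (left out, the last holds). Time passes only in rows, so rows that do not move let the fingers close. It gives the time, the measured TCP pose, the force and the opening at its end, in the units of the state.
- manip.get_obs(): the state, without advancing time (a new reading comes with each control period).
- cams.camera(name): name is "scene" or "top" or "wrist"; returns the picture (384x512x3 uint8, red, green, blue); there is no depth.
- cams.camera_info(name): a dict with "fx", "fy", "cx", "cy" (pixels), "pose" (4x4, takes a point from camera to world coordinates); the wrist camera has in their place "tool_from_camera" (4x4, takes a point from camera to tool coordinates, whose origin is the TCP and whose axes are the tool frame's). Camera axes: x right, y down, z forward; pixel columns grow to the right and rows downward; lengths in m; the calibration is good to about 2 mm. The wrist camera is an equidistant fisheye: a pixel r from the principal point sees the ray r / f radians off the axis. A picture is of the moment at which its call begins: read the wrist's pose just before it. camera_info takes no time and is no camera call.
- manip.hand_in(): hands the job in, once; it reports no verdict.
The state is a dict: "clock": time; "joint_pos": joint angles; "joint_velocities": joint speeds; "tau": joint torques, N m; "position": TCP position; "ee_rot": TCP orientation; "ft_force": force on the tool from outside, world axes, zero at the start; "torque": the same for the moment, N m; "grip_width": opening from 0.0 (shut) to 1.0 (fully open).
Only numpy, scipy, OpenCV 4.12 (cv2) and the standard library are available. Lean on these libraries where they do the work, as an engineer would, in place of code of your own. Each camera call takes 0.05 s, during which the arm holds its last target.

## Task

The camera over the bench has to see whether any pipette tips are left in the taller of the two tip boxes. Press that box's thumb latch so that its sprung lid pops fully open, let it stand open for about a second, then push the lid down again until it snaps shut and stays shut. Leave the lower tip box closed.

Things in the scene. Friction and masses are not known exactly. Their poses are not given: they have to be found in the camera images.
- tall_tab (a point): Middle of the top face of the taller tip box's grey thumb tab: press here. Level at rest, 94 mm above the bench, 40 mm (x) by 44 mm (y), on the box's near side. Axes at rest: +x level towards the hinge, y along it, z up. Lies 37 mm outside the lid's front edge, 137 mm from the hinge line. Tips down 11 mm to its stop; about 8 mm and 3 N free the lid; springs back.
- tall_hinge (a point): Middle of the taller box's lid hinge, on its far rim, 95 mm above the bench. Axes turn with the lid; shut: -x level towards the tab, y along the hinge, z up. Lid 100 (x) by 130 by 18 mm, top 18 mm above this point when shut; open, its edge is 87 mm above it. To shut, push this smooth lid down from above, 40 to 60 mm from the hinge towards the tab, until flat and latched: 5 to 15 N.
- tall_lid (a joint): Lid angle of the taller tip box (100 mm deep, 130 wide, 113 high when shut, fixed to the bench), rad: 0 shut and latched, 0.85 fully open at its stop (49 degrees). A spring throws it open once unlatched, and opens it again if it is not pushed down until the latch catches.
- low_lid (a joint): Lid angle, rad, of the other, lower tip box: same plan, materials and thumb latch, but 63 mm high when shut (its tab 44 mm above the bench). 0 shut; must stay shut.
Things that resemble listed ones, but are neither listed nor needed, are in the scene too. Leave any green or yellow look-alike of the part that bears tall_tab alone.

How it is judged:
By the outcome, as a careful person would: the job done as asked, in the order asked, and still so for the second after the job is handed in, with the robot touching nothing.
It also fails if it takes over 35 s, if anything falls off the work surface, if the arm or the gripper's body presses on something with over 40 N, if the wrist force passes 120 N, or if a joint passes its speed limit or range.

## Working session

There is one attempt and no reset: what is moved stays moved. The work goes in short steps, Python scripts to look and compute and a tool call to move; the robot and the scene stay as the last step left them, time stands still between calls to the robot, and variables do not carry over. Pictures are saved under pics/ and viewed, and the job is handed in when it is done.

Besides the shell and the picture viewer there is one more tool, called after ">>>" by a JSON object that holds its "api" and its "payload". move_arm: Moves the arm, as the interface text tells. Shift numbers are shares of 200 mm and turn numbers shares of 45 degrees, none past 1 either way. Its arguments: {"type":"object","properties":{"claw":{"type":"array","items":{"type":"number"}},"dp":{"type":"array","items":{"type":"array","items":{"type":"number"}}},"turn":{"type":"array","items":{"type":"array","items":{"type":"number"}}},"grip_force":{"type":"number"}},"required":["claw","dp","turn"]}

```bash
mkdir -p pics; python3 - <<'E'
from workcell import manip, cams
import cv2
for n in("scene","top","wrist"):
    print(n,cams.camera_info(n))
    cv2.imwrite(f"pics/{n}0.png",cams.camera(n)[:,:,::-1])
print(manip.get_obs(), manip.grip_depth)
E
```

```text
scene {'fx': 400.72032277861007, 'fy': 400.72032277861007, 'cx': 262.92441641882124, 'cy': 187.39351805128553, 'pose': array([[ 0.5946908 ,  0.6273612 , -0.50275319,  0.95052585],
       [ 0.80374477, -0.44965899,  0.38961665, -0.31599995],
       [ 0.01836288, -0.63578669, -0.77164635,  0.7833636 ],
       [ 0.        ,  0.        ,  0.        ,  1.        ]])}
top {'fx': 415.12481034065274, 'fy': 415.12481034065274, 'cx': 249.33345621266892, 'cy': 194.60761572183304, 'pose': array([[ 0.02510849, -0.99453503,  0.10133927,  0.42540138],
       [-0.99967612, -0.02539977, -0.00158486,  0.02981521],
       [ 0.00415019, -0.10126665, -0.99485066,  0.94067199],
       [ 0.        ,  0.        ,  0.        ,  1.        ]])}
wrist {'fx': 297.3186396354542, 'fy': 297.3186396354542, 'cx': 254.74183966967817, 'cy': 189.3858351800375, 'tool_from_camera': array([[ 9.99999867e-01,  1.29142712e-04,  4.98724914e-04,
        -5.29668222e-04],
       [-2.57603160e-04,  9.63702961e-01,  2.66976660e-01,
        -6.91638879e-02],
       [-4.46144587e-04, -2.66976753e-01,  9.63702866e-01,
        -1.43220464e-01],
       [ 0.00000000e+00,  0.00000000e+00,  0.00000000e+00,
         1.00000000e+00]])}
{'clock': 0.15, 'joint_pos': array([-1.19361496,  0.33268023, -0.06468098,  1.46073659,  0.02160822,
        1.34996072, -0.08851719]), 'joint_velocities': array([ 1.85234448e-03, -1.46131592e-03,  2.98217512e-05, -1.64581686e-03,
        1.56308430e-03,  2.34758737e-04, -4.56998013e-04]), 'tau': array([ 7.47754057e-04, -6.25825238e+01,  4.91922337e-02, -3.91858864e+01,
        1.62240834e-02,  7.30409607e-03,  1.70230055e-05]), 'position': array([0.24315881, 0.57543513, 0.23073334]), 'ee_rot': array([ 8.33436240e-01,  5.52615361e-01, -4.35408019e-04,  3.27342537e-04]), 'ft_force': array([0.26469862, 0.37754634, 0.49370628]), 'torque': array([ 0.03069513, -0.00229946,  0.02352532]), 'grip_width': 0.9981459044800989} 0.0187
```

View pics/scene0.png

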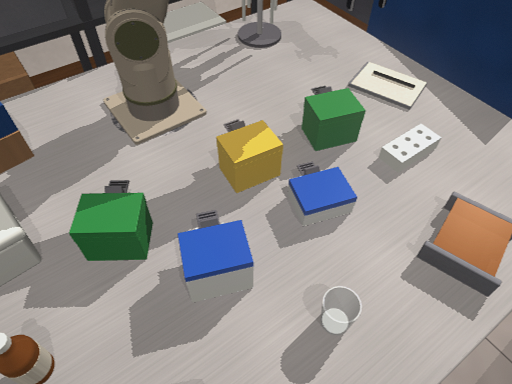

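View pics/top0.png

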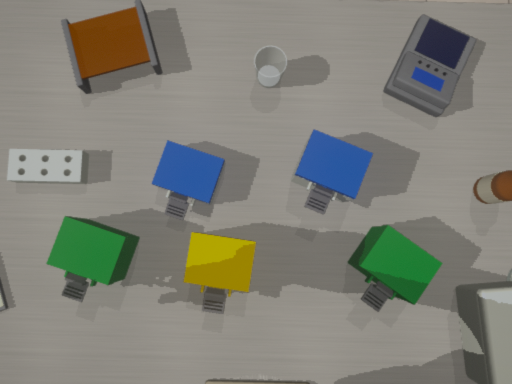

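View pics/wrist0.png

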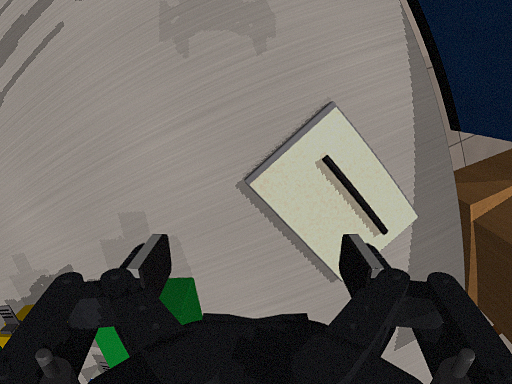

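The scene picture shows five boxes with grey tabs:
- blue, larger: scene (216,250), top (333,165)
- blue, lower: scene (322,195), top (188,172)
- yellow: scene (250,155), top (220,262)
- green: scene (112,225), top (398,264)
- green: scene (333,118), top (92,250)

I take the larger blue one as the tall box, because it shows more white body. I'll check that with a crop and triangulation.

```bash
python3 - <<'E'
import cv2,numpy as np
t=cv2.imread("pics/top0.png");s=cv2.imread("pics/scene0.png")
a=cv2.resize(t[120:220,285:385],(500,500),interpolation=cv2.INTER_CUBIC)
cv2.imwrite("pics/ct.png",a)
b=cv2.resize(s[200:305,165:270],(525,525),interpolation=cv2.INTER_CUBIC)
cv2.imwrite("pics/cs.png",b)
E
```

```text
(no output)
```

View pics/ct.png

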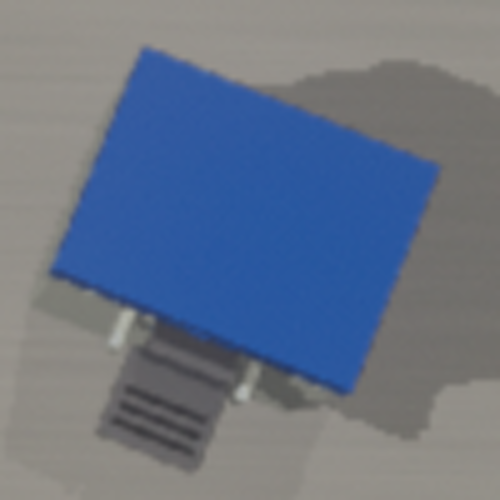

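View pics/cs.png

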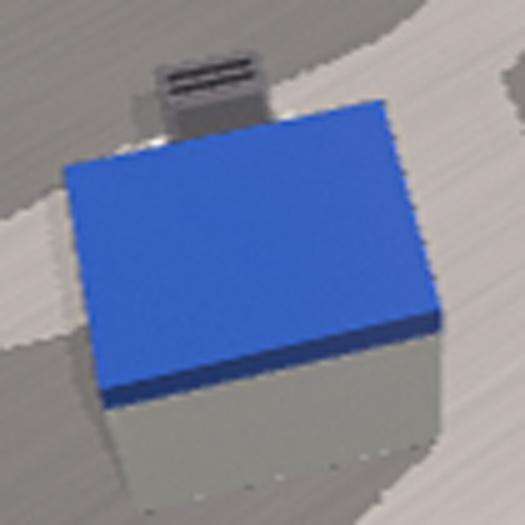

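```bash
cat > h.py <<'E'
import numpy as np, cv2
from workcell import manip, cams
def ray(n,px):
    i=cams.camera_info(n);P=i["pose"]
    d=np.array([(px[0]-i["cx"])/i["fx"],(px[1]-i["cy"])/i["fy"],1]);return P[:3,3],P[:3,:3]@d
def onz(n,px,z):
    o,d=ray(n,px);return o+d*(z-o[2])/d[2]
def tri(a,b):
    o1,d1=ray("top",a);o2,d2=ray("scene",b)
    A=np.stack([d1,-d2],1);s=np.linalg.lstsq(A,o2-o1,rcond=None)[0]
    p,q=o1+s[0]*d1,o2+s[1]*d2;return (p+q)/2,np.linalg.norm(p-q)
def crop(px,o,k=5): return ((np.array(px)+.5)/k-.5)+np.array(o)
E
python3 - <<'E'
from h import *
np.set_printoptions(precision=4,suppress=True)
T=[(145,47),(438,165),(352,395),(52,272)]
S=[(440,312),(103,388),(65,168),(383,100)]
C=[]
for t,s in zip(T,S):
    a=crop(t,(285,120));b=crop(s,(165,200))
    p=onz("top",a,.113);q=onz("scene",b,.113);print(p,q,*tri(a,b));C.append((p+q)/2)
C=np.array(C)
for i in range(4):print(np.linalg.norm(C[i]-C[(i+1)%4]))
ctr=C.mean(0);x=(C[0]+C[1]-C[2]-C[3]);x/=np.linalg.norm(x);y=C[0]+C[3]-C[1]-C[2];y/=np.linalg.norm(y)
yaw=(np.arctan2(x[1],x[0])+np.arctan2(-y[0],y[1]))/2
print(ctr,np.degrees([np.arctan2(x[1],x[0]),np.arctan2(-y[0],y[1])]))
for p in [(97,433),(195,472)]:
    print(onz("top",crop(p,(285,120)),.094))
for p in [(158,68),(257,53)]: print(onz("scene",crop(p,(165,200)),.094))
u=np.array([np.cos(yaw),np.sin(yaw),0])
print("hinge",ctr+.05*u,"tab",ctr-.087*u,"taboutermid",ctr-.107*u)
# low box check
print(tri((156,185-3),(290,188)))
E
```

```text
[ 0.6474 -0.0991  0.113 ] [ 0.6484 -0.1013  0.113 ] [ 0.6477 -0.1     0.1106] 0.001297426737631421
[ 0.6017 -0.2184  0.113 ] [ 0.6017 -0.2189  0.113 ] [ 0.6016 -0.2187  0.1126] 0.0003886753404768891
[ 0.5071 -0.1834  0.113 ] [ 0.5098 -0.184   0.113 ] [ 0.5076 -0.1838  0.1101] 0.000930451106238881
[ 0.5538 -0.0625  0.113 ] [ 0.5562 -0.0638  0.113 ] [ 0.5543 -0.0627  0.1099] 0.00018525704542118678
0.1271532253390474
0.09958057604652303
0.12923721154998422
0.10006890007155968
[ 0.5783 -0.1414  0.113 ] [-21.1432 -21.2192]
[ 0.4907 -0.0839  0.094 ]
[ 0.4757 -0.1241  0.094 ]
[ 0.4761 -0.1243  0.094 ]
[ 0.4938 -0.0863  0.094 ]
hinge [ 0.6249 -0.1595  0.113 ] tab [ 0.4971 -0.11    0.113 ] taboutermid [ 0.4785 -0.1028  0.113 ]
(array([0.5141, 0.18  , 0.0268]), np.float64(0.12056736677081303))
```

The lid's top face triangulates to z ≈ 0.110–0.113 and 100 × 128 mm, so this is the tall box. Its yaw is -21.2°. The tool is already close to aligned, so I'll travel at height with the claw shut.

>>> {"api": "move_arm", "payload": {"claw": [0,0,0,0,0,0,0,0], "dp": [[-0.14,0.13,0],[-0.14,0.13,0],[-0.14,0.13,0],[-0.14,0.13,0],[-0.14,0.13,0],[-0.14,0.13,0],[-0.14,0.13,0],[-0.14,0.13,0]], "turn": [[0,0,0],[0,0,0],[0,0,0],[0,0,0],[0,0,0],[0,0,0],[0,0,0],[0,0,0]]}}

```text
clock: 0.82
position: [0.3478, 0.2865, 0.2312]
ee_rot: [0.833, 0.553, 0.0, -0.0]
ft_force: [1.2, -0.2, 0.6]
grip_width: -0.003
```

>>> {"api": "move_arm", "payload": {"claw": [0,0,0,0,0,0,0,0], "dp": [[-0.14,0.13,0],[-0.14,0.13,0],[-0.14,0.13,0],[-0.14,0.13,0],[-0.14,0.13,0],[-0.14,0.13,0],[-0.14,0.13,0],[-0.14,0.13,0]], "turn": [[0,0,0],[0,0,0],[0,0,0],[0,0,0],[0,0,0],[0,0,0],[0,0,0],[0,0,0]]}}

```text
clock: 1.48
position: [0.4522, -0.0008, 0.2314]
ee_rot: [0.833, 0.553, 0.0, -0.0]
ft_force: [1.6, 1.2, -1.5]
grip_width: 0.003
```

```bash
cat >> h.py <<'E'
from scipy.spatial.transform import Rotation as Ro
YAW=np.radians(-21.2)
def plan(t):
    o=manip.get_obs();R=Ro.from_quat(o["ee_rot"])
    T=np.array([[np.sin(-YAW),np.cos(YAW),0],[np.cos(YAW),np.sin(YAW),0],[0,0,-1.]]).T
    print("t",o["clock"],"pos",o["position"].round(4),"F",o["ft_force"].round(2),"grip",round(o["grip_width"],3))
    print("dp",(R.inv().apply(np.array(t)-o["position"])/.2).round(4),"turn",((R.inv()*Ro.from_matrix(T)).as_rotvec()/np.radians(45)).round(4))
E
python3 -c "
from h import *
plan((.4965,-.110,.15))"
```

```text
t 1.4833 pos [ 0.4522 -0.0008  0.2314] F [ 1.57  1.19 -1.53] grip 0.003
dp [-0.4169  0.4165  0.4069] turn [ 0.0003 -0.0008 -0.0379]
```

>>> {"api": "move_arm", "payload": {"claw": [0,0,0,0,0,0], "dp": [[-0.104,0.104,0.1],[-0.104,0.104,0.1],[-0.104,0.104,0.1],[-0.104,0.104,0.1],[0,0,0],[0,0,0]], "turn": [[0,0,0],[0,0,0],[0,0,0],[0,0,0],[0,0,-0.038],[0,0,0]]}}

```text
clock: 1.98
position: [0.4955, -0.1095, 0.1499]
ee_rot: [0.826, 0.564, -0.002, -0.0]
ft_force: [0.1, 1.0, 0.6]
grip_width: -0.002
```

```bash
python3 -c "
from h import *
plan((.4965,-.110,.10))
cv2.imwrite('pics/w1.png',cams.camera('wrist')[:,:,::-1]);cv2.imwrite('pics/s1.png',cams.camera('scene')[:,:,::-1])
a=np.hstack([cv2.imread('pics/w1.png')[:, :],cv2.imread('pics/s1.png')]);cv2.imwrite('pics/c1.png',cv2.resize(a,(800,300)))"
```

```text
t 1.9833 pos [ 0.4955 -0.1095  0.1499] F [0.12 1.03 0.64] grip -0.002
dp [2.000e-04 6.400e-03 2.493e-01] turn [-0.0031  0.0029 -0.0022]
```

View pics/c1.png

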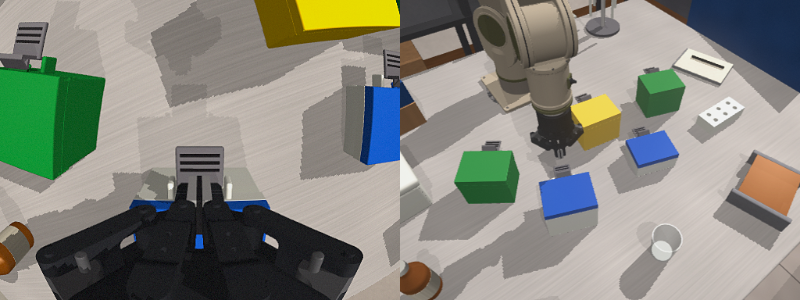

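The wrist view shows the shut fingertips centred over the grey tab of the tall blue box, at about (200,180) in the joined picture. Next I press.

>>> {"api": "move_arm", "payload": {"claw": [0,0,0,0], "dp": [[0,0,0.12],[0,0,0.12],[0,0,0.02],[0,0,0]], "turn": [[0,0,0],[0,0,0],[0,0,0],[0,0,0]]}}

```text
clock: 2.42
position: [0.4956, -0.1068, 0.0989]
ee_rot: [0.825, 0.565, -0.001, -0.001]
ft_force: [1.1, -1.0, 0.3]
grip_width: 0.002
```

>>> {"api": "move_arm", "payload": {"claw": [0,0,0,0], "dp": [[0,0,0.02],[0,0,0.015],[0,0,0.01],[0,0,0]], "turn": [[0,0,0],[0,0,0],[0,0,0],[0,0,0]]}}

```text
clock: 2.75
position: [0.4967, -0.1075, 0.0907]
ee_rot: [0.825, 0.565, 0.001, -0.0]
ft_force: [0.6, 1.6, 2.3]
grip_width: -0.001
```

```bash
python3 -c "
from h import *
plan((.4965,-.110,.084))
cv2.imwrite('pics/s2.png',cams.camera('scene')[:,:,::-1])"
```

```text
t 2.75 pos [ 0.4967 -0.1075  0.0907] F [0.63 1.64 2.31] grip -0.001
dp [-0.0122  0.0036  0.0336] turn [ 0.0007 -0.0012  0.0004]
```

View pics/s2.png

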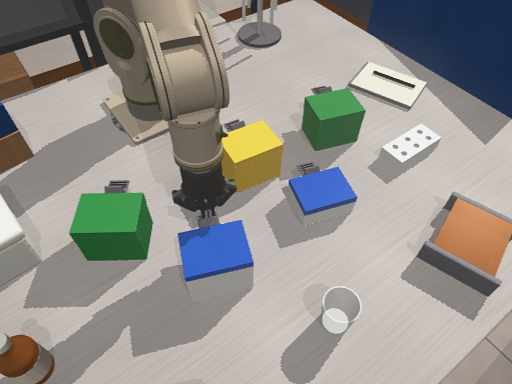

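The fingertips touch the tab and the lid is still shut. I press further.

>>> {"api": "move_arm", "payload": {"claw": [0,0,0,0], "dp": [[0,0,0.015],[0,0,0.015],[0,0,0.01],[0,0,0]], "turn": [[0,0,0],[0,0,0],[0,0,0],[0,0,0]]}}

```text
clock: 3.13
position: [0.4967, -0.1075, 0.0842]
ee_rot: [0.825, 0.565, 0.001, -0.001]
ft_force: [-14.1, 5.7, 32.5]
grip_width: -0.004
```

```bash
python3 -c "
from h import *
plan((.4965,-.110,.084))
cv2.imwrite('pics/s3.png',cams.camera('scene')[:,:,::-1])"
```

```text
t 3.1333 pos [ 0.4967 -0.1075  0.0842] F [-14.11   5.66  32.47] grip -0.004
dp [-0.0118  0.0037  0.0008] turn [-0.0008 -0.0025 -0.0001]
```

View pics/s3.png

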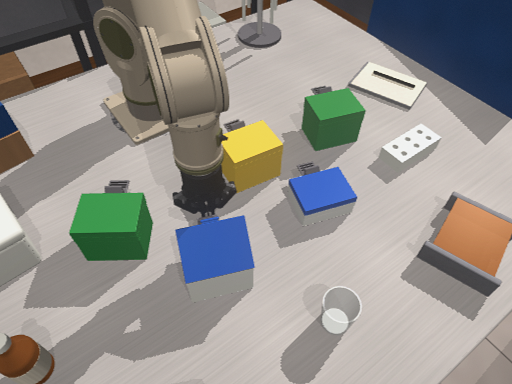

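The lid has started to lift and the tab is near its stop. I back off up and away.

>>> {"api": "move_arm", "payload": {"claw": [0,0,0,0,0], "dp": [[0,-0.02,-0.03],[0,-0.06,-0.1],[0,-0.08,-0.15],[0,-0.08,-0.15],[0,0,-0.1]], "turn": [[0,0,0],[0,0,0],[0,0,0],[0,0,0],[0,0,0]]}}

```text
clock: 3.6
position: [0.4502, -0.0905, 0.1902]
ee_rot: [0.825, 0.565, 0.001, 0.0]
ft_force: [1.7, 0.1, -0.5]
grip_width: -0.006
```

```bash
python3 -c "
from h import *
plan((.578,-.141,.25))
cv2.imwrite('pics/s4.png',cams.camera('scene')[:,:,::-1])"
```

```text
t 3.6 pos [ 0.4502 -0.0905  0.1902] F [ 1.69  0.05 -0.49] grip -0.006
dp [-0.0035  0.687  -0.2986] turn [ 0.001  -0.0014 -0.0008]
```

View pics/s4.png

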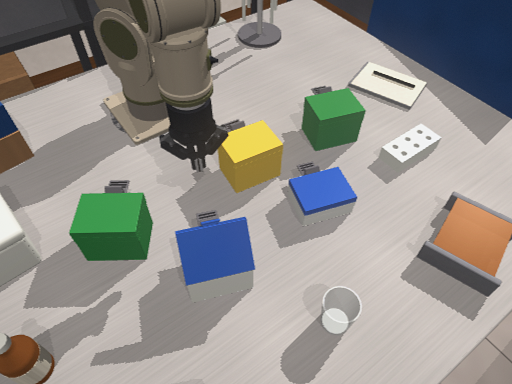

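The lid is only slightly raised, with its near edge around (178,235)-(248,220). I'll wait and look again, since it may be opening slowly.

>>> {"api": "move_arm", "payload": {"claw": [0,0,0,0,0,0], "dp": [[0,0,-0.1],[0,0,-0.1],[0,0,0],[0,0,0],[0,0,0],[0,0,0]], "turn": [[0,0,0],[0,0,0],[0,0,0],[0,0,0],[0,0,0],[0,0,0]]}}

```text
clock: 4.15
position: [0.4512, -0.0906, 0.2272]
ee_rot: [0.825, 0.565, -0.001, -0.0]
ft_force: [-0.5, -0.5, -0.5]
grip_width: -0.001
```

```bash
python3 -c "
from h import *
plan((.578,-.141,.25))
s=cams.camera('scene')[:,:,::-1];t=cams.camera('top')[:,:,::-1]
cv2.imwrite('pics/s5.png',np.hstack([cv2.resize(s[190:310,150:290],(467,400)),cv2.resize(t[110:230,280:380],(333,400))]))"
```

```text
t 4.15 pos [ 0.4512 -0.0906  0.2272] F [-0.51 -0.46 -0.54] grip -0.001
dp [-0.0055  0.6822 -0.1147] turn [-0.0016  0.0009 -0.0002]
```

View pics/s5.png

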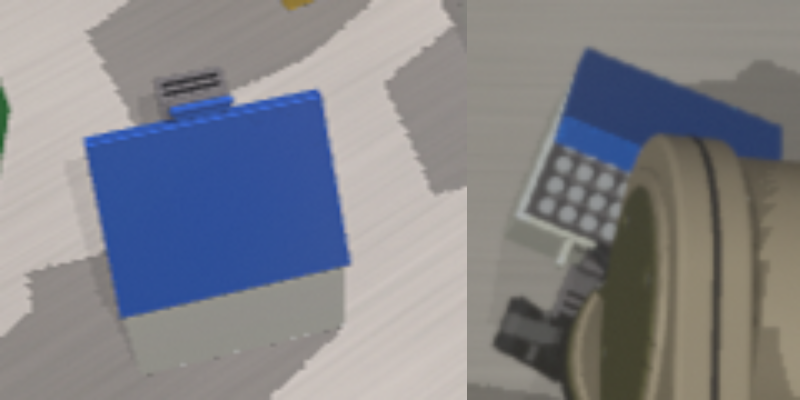

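The lid now stands well open and the tip rack shows in the top view, but the arm covers half of it. I'll step aside so the overhead camera can see the box, and check the lid angle.

>>> {"api": "move_arm", "payload": {"claw": [0,0,0,0,0,0,0,0], "dp": [[0.18,0,0],[0.18,0,0],[0.18,0,0],[0.18,0,0],[0.18,0,0],[0,0,0],[0,0,0],[0,0,0]], "turn": [[0,0,0],[0,0,0],[0,0,0],[0,0,0],[0,0,0],[0,0,0],[0,0,0],[0,0,0]]}}

```text
clock: 4.92
position: [0.5165, 0.0766, 0.2277]
ee_rot: [0.825, 0.565, -0.001, 0.0]
ft_force: [-0.3, -1.0, 0.1]
grip_width: 0.001
```

```bash
python3 -c "
from h import *
u=np.array([np.cos(YAW),np.sin(YAW),0]);v=np.array([-u[1],u[0],0]);h=np.array([.625,-.1595,.095])
def proj(n,p):
    i=cams.camera_info(n);q=np.linalg.inv(i['pose'])@np.append(p,1);return (q[0]/q[2]*i['fx']+i['cx'],q[1]/q[2]*i['fy']+i['cy'])
s=cams.camera('scene')[:,:,::-1].copy();t=cams.camera('top')[:,:,::-1].copy()
for n,im in(('scene',s),('top',t)):
  for sg in(1,-1):
    a=.85;p=h+u*(-.1*np.cos(a)+.018*np.sin(a))+v*sg*.065+np.array([0,0,.1*np.sin(a)+.018*np.cos(a)]);q=proj(n,p);print(n,q)
    cv2.circle(im,tuple(int(round(c)) for c in q),1,(0,0,255),-1)
cv2.imwrite('pics/s6.png',np.hstack([cv2.resize(s[190:310,150:290],(467,400)),cv2.resize(t[110:230,280:380],(333,400))]))
plan((.578,-.141,.25));plan((.578,-.141,.19))"
```

```text
scene (np.float64(246.51159898684296), np.float64(218.03680314691655))
scene (np.float64(175.09245191820386), np.float64(233.19265819160384))
top (np.float64(308.93687907316337), np.float64(144.30703981792814))
top (np.float64(374.14455273030757), np.float64(170.94318825483091))
t 5.0167 pos [0.5165 0.0759 0.2282] F [ 0.33 -0.86  0.35] grip -0.001
dp [-0.8988  0.6806 -0.1091] turn [-0.0002  0.0003 -0.0024]
t 5.0167 pos [0.5165 0.0759 0.2282] F [ 0.33 -0.86  0.35] grip -0.001
dp [-0.8988  0.6807  0.1909] turn [-0.0002  0.0003 -0.0024]
```

View pics/s6.png

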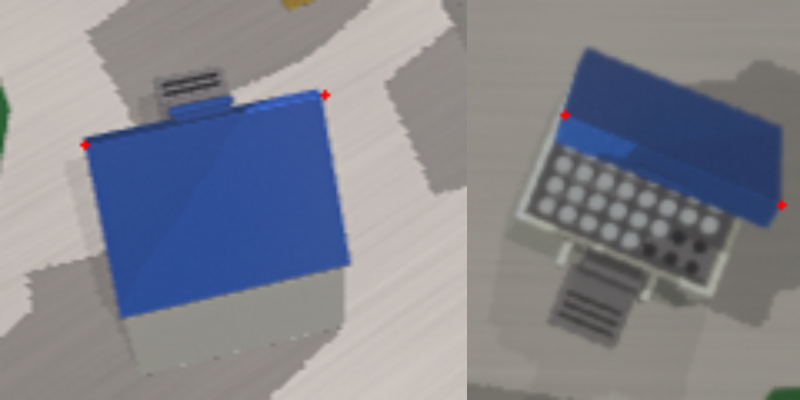

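The projected corners for 0.85 rad (red) sit on the lid's front edge, so it is fully open, and tips are visible in the rack. It has been open for over 1.5 s. Next I'll go above the lid, about 47 mm from the hinge.

>>> {"api": "move_arm", "payload": {"claw": [0,0,0,0,0,0,0], "dp": [[-0.15,0.116,0],[-0.15,0.116,0],[-0.15,0.116,0],[-0.15,0.116,0],[-0.15,0.116,0],[-0.15,0.116,0],[0,0,0]], "turn": [[0,0,0],[0,0,0],[0,0,0],[0,0,0],[0,0,0],[0,0,0],[0,0,0]]}}

```text
clock: 5.6
position: [0.5804, -0.1507, 0.2287]
ee_rot: [0.828, 0.561, -0.001, 0.002]
ft_force: [-0.4, -0.6, 0.3]
grip_width: 0.001
```

```bash
python3 -c "
from h import *
plan((.5812,-.1425,.112))"
```

```text
t 5.6 pos [ 0.5804 -0.1507  0.2287] F [-0.38 -0.59  0.26] grip 0.001
dp [ 0.0419 -0.0129  0.5832] turn [ 0.0028  0.0046 -0.0137]
```

>>> {"api": "move_arm", "payload": {"claw": [0,0,0], "dp": [[0,0,0.1],[0,0,0.05],[0,0,0]], "turn": [[0,0,0],[0,0,0],[0,0,0]]}}

```text
clock: 5.85
position: [0.5797, -0.1409, 0.196]
ee_rot: [0.825, 0.565, -0.001, -0.001]
ft_force: [-0.5, -0.3, 0.6]
grip_width: 0.002
```

```bash
python3 -c "
from h import *
plan((.5812,-.1425,.112))"
```

```text
t 5.85 pos [ 0.5797 -0.1409  0.196 ] F [-0.54 -0.31  0.63] grip 0.002
dp [-0.0042  0.0114  0.4197] turn [-0.0048  0.0009 -0.0011]
```

>>> {"api": "move_arm", "payload": {"claw": [0,0,0,0,0,0,0,0], "dp": [[0,0.015,0],[0,0,0.05],[0,0,0.05],[0,0,0.05],[0,0,0.05],[0,0,0.05],[0,0,0.05],[0,0,0.03]], "turn": [[0,0,0],[0,0,0],[0,0,0],[0,0,0],[0,0,0],[0,0,0],[0,0,0],[0,0,0]]}}

```text
clock: 6.52
position: [0.5836, -0.1418, 0.1306]
ee_rot: [0.825, 0.565, -0.001, -0.0]
ft_force: [-0.3, -0.4, -0.0]
grip_width: -0.001
```

```bash
python3 -c "
from h import *
plan((.5812,-.1425,.112))
s=cams.camera('scene')[:,:,::-1];cv2.imwrite('pics/s7.png',cv2.resize(s[150:310,130:290],(600,600)))"
```

```text
t 6.5167 pos [ 0.5836 -0.1418  0.1306] F [-0.32 -0.42 -0.  ] grip -0.001
dp [-0.0077 -0.0099  0.0931] turn [-0.0018  0.0005  0.0001]
```

View pics/s7.png

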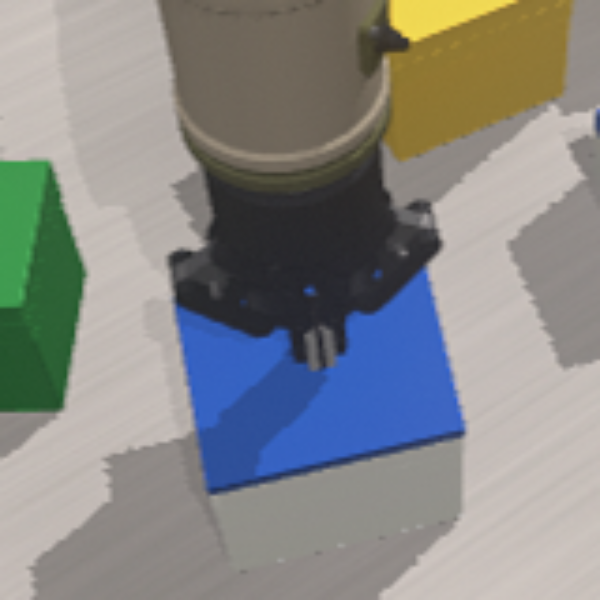

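The lid is being pushed down under the fingertips. I keep pushing to flat.

>>> {"api": "move_arm", "payload": {"claw": [0,0,0,0], "dp": [[0,0,0.04],[0,0,0.03],[0,0,0.02],[0,0,0]], "turn": [[0,0,0],[0,0,0],[0,0,0],[0,0,0]]}}

```text
clock: 6.9
position: [0.5839, -0.1419, 0.1135]
ee_rot: [0.825, 0.565, -0.0, -0.0]
ft_force: [0.2, -0.4, 0.7]
grip_width: -0.001
```

>>> {"api": "move_arm", "payload": {"claw": [0,0,0,0], "dp": [[0,0,0.01],[0,0,0.005],[0,0,0],[0,0,0]], "turn": [[0,0,0],[0,0,0],[0,0,0],[0,0,0]]}}

```text
clock: 7.23
position: [0.5849, -0.1422, 0.113]
ee_rot: [0.825, 0.565, 0.001, 0.0]
ft_force: [-4.5, 1.7, 14.6]
grip_width: 0.005
```

```bash
python3 -c "
from h import *
plan((.5812,-.1425,.112))
s=cams.camera('scene')[:,:,::-1];cv2.imwrite('pics/s8.png',cv2.resize(s[150:310,130:290],(600,600)))"
```

```text
t 7.2333 pos [ 0.5849 -0.1422  0.113 ] F [-4.48  1.72 14.62] grip 0.005
dp [-0.0082 -0.0167  0.0052] turn [ 0.0023 -0.0014 -0.0002]
```

View pics/s8.png

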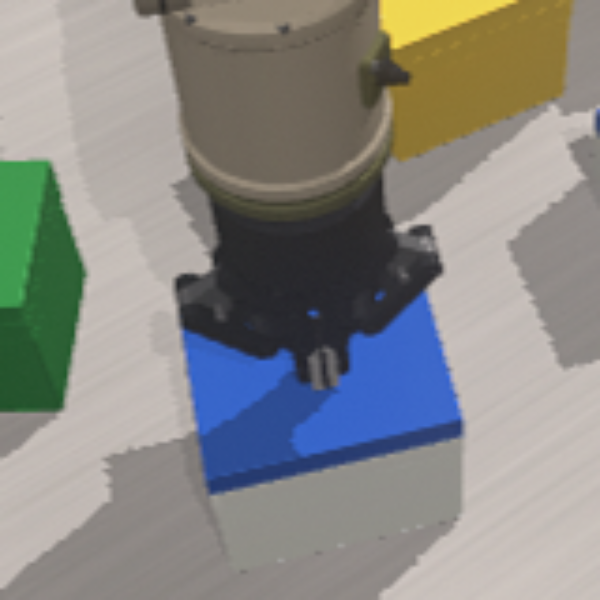

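The lid is flat at 0.113 m, with 14.6 N on it. I lift off and check that it stays shut.

>>> {"api": "move_arm", "payload": {"claw": [0,0,0,0], "dp": [[0,0,-0.02],[0,0,-0.03],[0,0,-0.05],[0,0,0]], "turn": [[0,0,0],[0,0,0],[0,0,0],[0,0,0]]}}

```text
clock: 7.62
position: [0.5851, -0.1423, 0.1334]
ee_rot: [0.825, 0.565, 0.001, 0.001]
ft_force: [0.5, 0.1, 0.6]
grip_width: 0.001
```

>>> {"api": "move_arm", "payload": {"claw": [0,0,0,0,0,0,0,0], "dp": [[0,0,-0.15],[0,0,-0.15],[0,0,-0.15],[0.18,0,0],[0.18,0,0],[0.18,0,0],[0.18,0,0],[0.18,0,0]], "turn": [[0,0,0],[0,0,0],[0,0,0],[0,0,0],[0,0,0],[0,0,0],[0,0,0],[0,0,0]]}}

```text
clock: 8.28
position: [0.6497, 0.0277, 0.2215]
ee_rot: [0.825, 0.565, 0.0, -0.0]
ft_force: [1.2, 0.9, 0.2]
grip_width: 0.002
```

>>> {"api": "move_arm", "payload": {"claw": [0,0,0,0,0,0,0,0], "dp": [[0,-0.18,0],[0,-0.18,0],[0,0,0],[0,0,0],[0,0,0],[0,0,0],[0,0,0],[0,0,0]], "turn": [[0,0,0],[0,0,0],[0,0,0],[0,0,0],[0,0,0],[0,0,0],[0,0,0],[0,0,0]]}}

```text
clock: 8.95
position: [0.5827, 0.0513, 0.2214]
ee_rot: [0.825, 0.565, 0.0, 0.0]
ft_force: [0.5, -0.0, 0.2]
grip_width: -0.001
```

```bash
python3 -c "
from h import *
plan((.5812,-.1425,.112))
s=cams.camera('scene')[:,:,::-1];t=cams.camera('top')[:,:,::-1];cv2.imwrite('pics/s9.png',cv2.resize(np.hstack([s,t]),(800,300)))
a=cv2.imread('pics/scene0.png').astype(int)[200:305,165:270];print('scene diff',abs(a-s[200:305,165:270]).mean())
a=cv2.imread('pics/top0.png').astype(int)[120:220,285:385];d=abs(a-t[120:220,285:385]);print('top diff',d.mean(),d.max())
cv2.imwrite('pics/s10.png',np.hstack([cv2.resize(s[190:310,150:290],(467,400)),cv2.resize(t[110:230,280:380],(333,400))]))"
```

```text
t 8.95 pos [0.5827 0.0513 0.2214] F [ 0.47 -0.    0.24] grip -0.001
dp [-0.9055  0.3441  0.5471] turn [ 0.0006  0.0002 -0.0013]
scene diff 10.75504157218443
top diff 3.2989333333333333 68
```

View pics/s9.png

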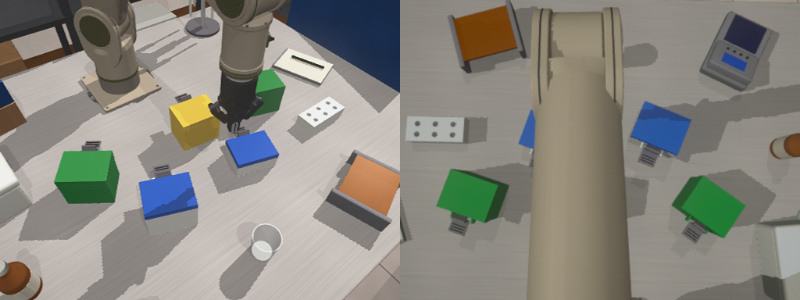

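View pics/s10.png

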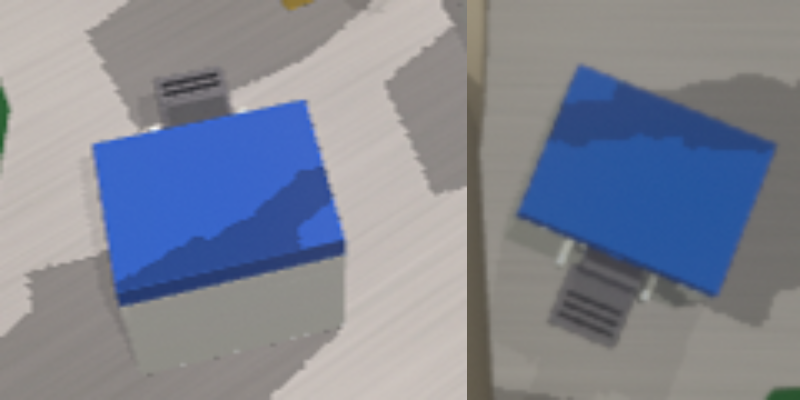

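The tall lid is back at its shut outline; only the arm's shadow differs. It has stayed there for more than 1.3 s, the lower blue box is shut, and the arm is clear at 0.22 m.

```bash
python3 -c "
from workcell import manip
print(manip.hand_in(), manip.get_obs()['clock'])"
```

```text
the job is handed in; nothing more can be done
the job is handed in; nothing more can be done
```

The taller blue tip box was opened, stood open for well over a second, and is now shut again. The lower box stayed closed, and the job was handed in at about 9 s of the 35 s allowed.

- **Opening:** I pressed the tab with the shut fingertips and the lid sprang open. Its front edge matched the predicted corners for 0.85 rad to within about 2 pixels. I moved the arm aside, and the top camera then showed the rack with most of its tips still in place and a few holes empty.
- **Shutting:** I pushed the lid down about 43 mm from the hinge until it lay flat at 0.113 m, with about 15 N on it.
- **Last checks:** More than 1.3 s after I let go, the tall lid still had its shut outline. The lower box looked shut in the scene camera; the arm hid most of it in the top camera. The fingers were about 0.22 m above the bench, touching nothing.
- **Press force:** It read about 32 N upward and 14 N sideways at the tab's stop. That is far more than the 3 N needed to free the lid, and close to the 40 N body limit. The fingertips were on the tab, but I can't rule out that the rising lid also touched the gripper then.
- **Picture difference:** Comparing the tall box with the starting pictures gave a non-zero difference, which I put down to the arm's shadow on the lid.

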